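# Load a test cassette into the sloping analyser bay

### The job

Load the blue-tabbed test cassette from the stand into the empty analyser bay, the one whose lid stands open: slide it down the sloping slot until it is fully home, then close the lid over it without slamming it. Leave the yellow and green cassettes, the running analyser beside it and the other things on the bench as they are.

Things in the scene. Friction and masses are not known exactly. Their poses are not given: they have to be found in the camera images.
- cassette: the cassette to load: flat white slab, 12 mm thick (its x), 76 mm wide (y), 118 mm tall with its tab (z); same front and back; 50 to 100 g. Origin: centre of its lower end (nose, rounded at 6 mm radius); z runs up to the blue tab. White slab: lower 78 mm. Starts upright, nose down, in one of the three places of the stand
- cassette_tab (a point): middle of the cassette's blue grip tab, 98 mm from the nose along its z; axes as the cassette's. The tab is the upper 40 mm, 12 mm thick (x) and 44 mm wide (y), with ribbed flat faces
- yellow_cassette: the same cassette with a yellow tab, in another place of the stand; leave it
- green_cassette: the same cassette with a green tab, in another place of the stand; leave it
- stand: fixed grey block, 190 (its x) x 100 x 48 mm, on a dark foot of 200 x 110 mm, with three upright slots at its x = -58, 0 and 58 mm, each 15 x 79 mm and 40 mm deep; slot floor 8 mm over the bench, so a standing cassette's top is 126 mm over it. Origin: centre of its underside
- bay: slot of the free bay. Origin: centre of the mouth, 125 mm over the bench. z points out along the slot: up and towards the robot side, 28 degrees from vertical; x up the slope, away from the robot side; y level. Straight pocket 15 (x) x 79 (y) mm, 78 mm deep, square edges; a cassette fully home has its nose at z = -78 mm and only its 40 mm tab stands out
- bay_rim (a point): centre of the sloping rim round the free bay, 44 mm out of the mouth along the bay's z; axes as the bay's. The recess inside the rim is 120 (x) x 94 (y) mm; its flat dark floor holds the slot's mouth in its middle; the lid closes on the rim
- analyser_free: the fixed light grey module with green lamp that holds the free bay: 114 mm wide, 240 mm deep (from 80 mm before to 160 mm behind its origin), front 132 mm, back 200 mm high. Origin: on the bench below the slot mouth; x points away from the robot side. The lid, open, stands up to 345 mm over the bench
- bay_lid (a joint): lid of the free bay: 0 = closed on the rim, 1.75 = open stop; starts at 1.55 to 1.75. Clear plate in a dark frame, 108 mm wide, 136 mm long from the hinge, 5 mm thick, plus a dark lip 60 mm wide reaching to 150 mm. Friction hinge: stays where left; 1 to 2 N at the free edge moves it. It closes towards the robot side and down, pushed on its outer face
- bay_lid_hinge (a point): middle of the hinge axis of the free bay's lid, at (68, 0, 45.5) mm in the bay frame; the axis runs along the bay's y. The point turns with the lid: its x points from free edge to hinge, its z out of the lid's outer face. Closed, the lid spans 45.5 to 50.5 mm above the bay floor
- bay_lid_edge (a point): point on the outer face of the free bay's lid, middle of its width, 130 mm from the hinge axis and 5 mm out; axes as bay_lid_hinge
- busy_lid (a joint): lid of the running analyser beside it (same module, amber lamp, orange cassette inside): starts closed at 0, leave it closed
- analyser_busy: the running analyser module, fixed, beside the free one on either side (centres 122 mm apart). Origin: on the bench below its slot mouth; x points away from the robot side
- rack_a: loose white carrier with five capped tubes, 24 x 120 x 103 mm, standing on the bench; leave it. Origin: centre of its underside
- rack_b: loose grey carrier with five capped tubes, 24 x 120 x 103 mm; leave it. Origin: centre of its underside
- wash_bottle: loose white bottle, 60 mm diameter, 165 mm tall; leave it. Origin: centre of its underside
- jar: loose jar with orange cap, 52 mm diameter, 65 mm tall; leave it. Origin: centre of its underside
- scanner: loose dark hand scanner lying on the bench, 62 x 200 x 40 mm; leave it. Origin: near the middle of its underside

How it is judged (in metres and radians):
On the way, in this order (a step that is already met when the one before it is completed fails the run):
1. the blue-tabbed cassette is fully home in the free bay's slot (z of cassette in the frame of bay below -0.072 m and x of cassette in the frame of bay between -0.005 and 0.005 m and y of cassette in the frame of bay between -0.006 and 0.006 m and angle between the z axis of cassette and the z axis of bay, either way round below 0.08 rad), for 0.2 s.
2. the free bay's lid is closed (value of joint bay_lid below 0.06 rad), for 0.2 s.
At the end, for the whole second after the job is handed in: The blue-tabbed cassette is at rest in the free bay's slot, within 6 mm of fully home and in line with the slot (0.08 rad, 5 to 6 mm); the bay's lid is closed to within 0.06 rad; the running analyser's lid is still closed and the yellow and green cassettes still stand in their places (within 20 mm) (all of step 1 and linear speed of cassette below 0.02 m/s and value of joint each of bay_lid, busy_lid below 0.06 rad and distance of each of yellow_cassette, green_cassette from where it was at the start of the episode below 0.02 m); the robot touches nothing.
It fails at once if the lid is slammed (faster than 4 rad/s) (velocity of joint bay_lid below -4 rad/s).
It fails at once if the yellow or green cassette is moved more than 20 mm (distance of any of yellow_cassette, green_cassette from where it was at the start of the episode above 0.02 m).
It fails at once if the running analyser's lid is opened (value of joint busy_lid above 0.1 rad).
It fails at once if a tube carrier, the bottle, the jar or the scanner is moved more than 30 mm (distance of any of rack_a, rack_b, wash_bottle, jar, scanner from where it was at the start of the episode above 0.03 m).
It also fails if it takes over 54 s, if anything falls off the work surface, if the arm or the gripper's body presses on something with over 40 N, if the wrist force passes 120 N, or if a joint passes its speed limit or range.

### The arm

A 6-joint arm with a two-finger parallel gripper is mounted at the origin on the work surface. World frame = base frame: x ahead of the robot, y to its left, z up, the work surface at z = 0. Lengths are in m, angles in degrees, forces in N, time in s.
With the tool pointing down it reaches from about 0.35 to 0.875 m from the base axis. Payload 4.2 kg.
Tool frame: the origin (TCP) lies midway between the tips of the shut fingers; the grasp point (between the pads) lies 19 mm behind it; z points along the fingers, y is the line along which they close (so a half turn about z gives the same grasp; the last joint's range is limited). The gripper opens to 87 mm and grips with 3 to 60 N. Pads are 19 mm wide; open, the fingers measure 117 mm over their backs; the gripper's body (75 mm by 190 mm) begins 51 mm behind the grasp point.
Start: joints at [-49.526, 22.042, 0.453, 0, -68.411, -14.817], TCP at [0.271, -0.563, 0.223] pointing down, gripper open.
Joint ranges: [-179.83, 179.83], [-69.29, 118.12], [-61.27, 80.66], [-181.25, 117.63], [-171.15, -9.14], [-177.46, 177.46]. Speed limits (degrees/s): [159.86, 159.86, 180, 180, 180, 180].

### API

Orientations are given as a 3x3 rotation matrix whose columns are the frame's x, y, z axes.
In Python, from station import * gives the robot as it stands.
- The arm moves only by the tool move_arm, never from a script. Its argument "targets" is text: rows parted by semicolons, each of 4 numbers parted by spaces: the shift along the world's x, y, z in units of 25 mm (1.0 is 25 mm), then the turn about the world's z in units of 5 degrees (1.0 is 5 degrees). In form: tx ty tz spin; .... A call has 1 to 10 rows; each row shifts and turns the commanded pose from where the row before left it; what a row does not reach is not made up. A row lasts 1/12 s, in which the tool goes at most 41.7 mm and 7.16 degrees, less where a joint would pass 70% of its speed; a pose out of reach is approached as far as the arm can. A call is refused whole if a number of a shift passes 1 or a number of a turn 1, either way. A call with a gripper value outside its range is refused whole. "gripper" is the finger opening in mm, from 0 to 87, set as the call begins (left out, the last holds). The fingers move at their own pace and stop on an object; the grip force is fixed at half the most. Time passes only in rows, so rows that do not move let the fingers close. It gives the time, the measured TCP pose, the force, the opening and the grip force at its end, in the units of the state.
- sense(): the state, without advancing time (a new reading comes with each control period).
- capture(name): name is "side" or "top"; returns a dict with "image" (480x640x3 uint8, blue, green, red), "fx", "fy", "cx", "cy" (pixels), "world_from_camera" (4x4, takes a point from camera to world coordinates). Camera axes: x right, y up, looking along -z (the intrinsics and any distortion apply to the point x, -y, -z); pixel columns grow to the right and rows downward; lengths in m; the calibration is good to about 2 mm. A picture is of the moment at which its call begins. There is no depth.
- finish_job(): hands the job in; it is judged then, once.
The state is a dict: "time_s": time; "joints": joint angles; "joint_velocities": joint speeds; "effort": joint torques, N m; "tcp_pos": TCP position; "ee_rot": TCP orientation; "wrist_force": force on the tool from outside, world axes, zero at the start; "moment": the same for the moment, N m; "gripper_width": opening from 0.0 (shut) to 1.0 (fully open); "gripper_force": force on a finger pad.
Only numpy, scipy, OpenCV 4.12 (cv2) and the standard library are available. Lean on these libraries where they do the work, as an engineer would, in place of code of your own. Each camera call takes 0.05 s, during which the arm holds its last target. There are 200 camera calls.

## Working session

There is one attempt and no reset: what is moved stays moved. The work goes in short steps, Python scripts to look and compute and a tool call to move; the robot and the scene stay as the last step left them, time stands still between calls to the robot, and variables do not carry over. Pictures are saved under pics/ and viewed, at most 10 in all, crops included, and the job is handed in when it is done.

Besides the shell and the picture viewer there is one more tool, called as name(argument=value, ...) on one line, values as JSON. move_arm: Moves the arm, as the interface text tells. Its arguments: {"type":"object","properties":{"targets":{"type":"string"},"gripper":{"type":"number"}},"required":["targets"]}

```bash
mkdir -p pics
cat > h.py <<'E'
from station import *
import numpy as np, cv2
def snap(n,f):
    c=capture(n); cv2.imwrite(f'pics/{f}.png',c['image']); return c
E
python3 - <<'E'
from h import *
import pickle
s=sense(); print({k:np.round(v,3).tolist() for k,v in s.items()})
for n in('side','top'):
    c=snap(n,n+'0'); pickle.dump(c,open(n+'0.pkl','wb')); print({k:(np.round(v,4).tolist() if k!='image' else 0) for k,v in c.items()})
E
```

```text
{'time_s': 0.0, 'joints': [-49.527, 22.091, 0.38, -0.029, -68.412, -14.816], 'joint_velocities': [0.025, -0.108, -0.022, 0.043, -0.005, -0.043], 'effort': [0.0, -39.067, 18.741, 4.22, 0.011, -0.0], 'tcp_pos': [0.27, -0.563, 0.221], 'ee_rot': [[-0.901, -0.433, -0.001], [-0.433, 0.901, 0.002], [0.0, 0.002, -1.0]], 'wrist_force': [0.477, -0.44, 0.117], 'moment': [-0.047, 0.016, 0.017], 'gripper_force': 0.0, 'gripper_width': 1.002}
{'image': 0, 'fx': 438.5083, 'fy': 438.5083, 'cx': 319.8177, 'cy': 238.7921, 'world_from_camera': [[-0.8197, 0.3056, -0.4845, 0.0367], [-0.5726, -0.4115, 0.7091, 0.8132], [0.0173, 0.8587, 0.5122, 0.6887], [0.0, 0.0, 0.0, 1.0]]}
{'image': 0, 'fx': 611.5455, 'fy': 611.5455, 'cx': 323.6855, 'cy': 242.1672, 'world_from_camera': [[-0.0099, 0.9865, -0.1637, 0.3702], [-0.9998, -0.0067, 0.0201, 0.0708], [0.0188, 0.1638, 0.9863, 1.27], [0.0, 0.0, 0.0, 1.0]]}
```

View pics/side0.png

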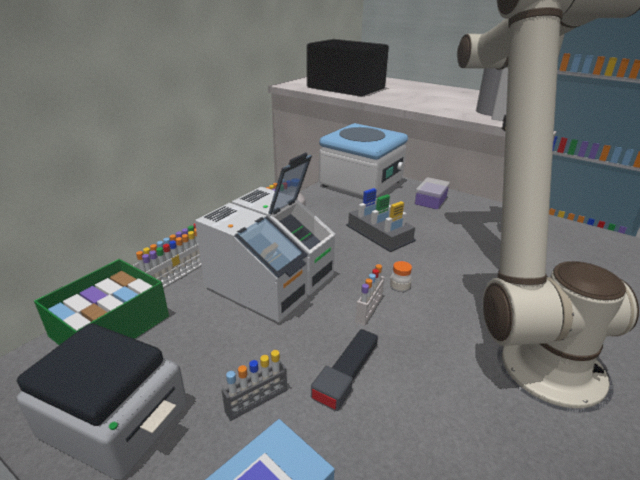

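View pics/top0.png

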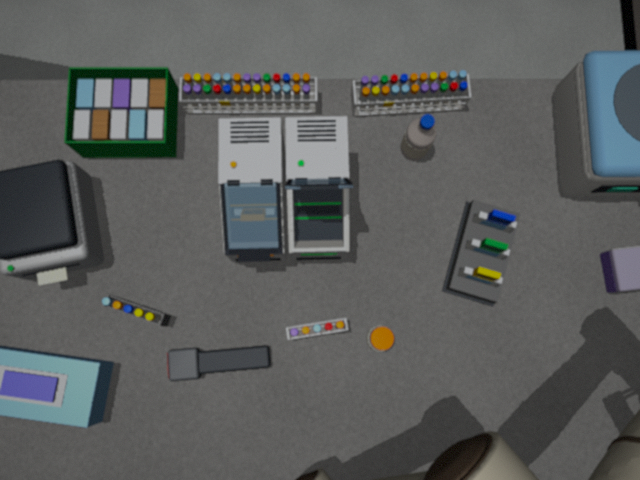

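The two views show the blue cassette at the far end of the stand (top view, about 500,217). The free bay is the right-hand module, with its slot near (318,210) in the top view. I'll enlarge both areas to measure them.

Run:
```python
import cv2,numpy as np
t=cv2.imread('pics/top0.png');s=cv2.imread('pics/side0.png')
a=cv2.resize(t[195:310,435:535],None,fx=4,fy=4,interpolation=3) #400x460
b=cv2.resize(t[150:265,275:375],None,fx=4,fy=4,interpolation=3)
cv2.imwrite('pics/c1.png',np.hstack([a,b]))
a=cv2.resize(s[180:255,340:420],None,fx=5,fy=5,interpolation=3) #400x375
b=cv2.resize(s[145:300,255:345],None,fx=375/155,fy=375/155,interpolation=3)
a=cv2.resize(s[180:280,340:420],None,fx=5,fy=5,interpolation=3)
b=cv2.resize(s[150:300,265:345],None,fx=10/3,fy=10/3,interpolation=3);
b=cv2.resize(s[180:300,255:345],None,fx=25/6,fy=25/6,interpolation=3); print(a.shape,b.shape)
cv2.imwrite('pics/c2.png',np.hstack([a,b]))
```

```text
(500, 400, 3) (500, 375, 3)
```

View pics/c1.png

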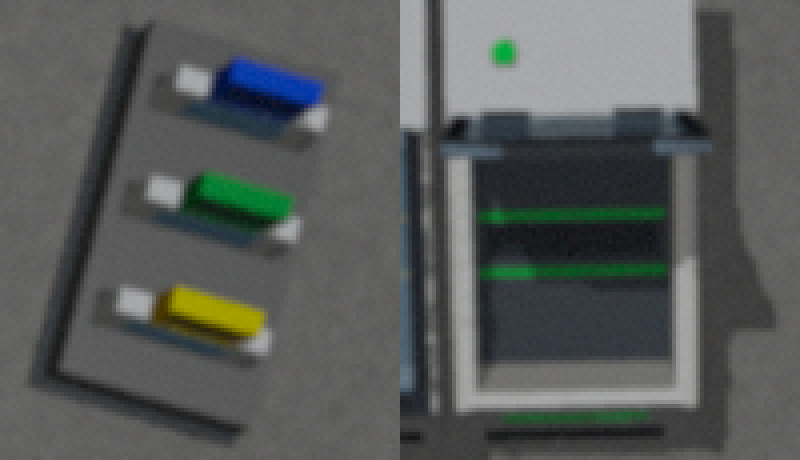

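View pics/c2.png

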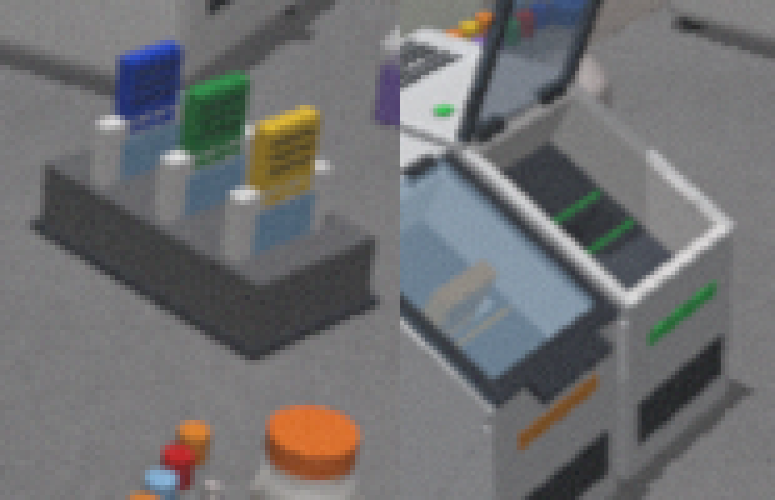

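```bash
cat >> h.py <<'E'
import pickle
from scipy.optimize import least_squares
cams={n:pickle.load(open(n+'0.pkl','rb')) for n in('side','top')}
def proj(c,P):
    W=np.linalg.inv(c['world_from_camera']); p=np.asarray(P)@W[:3,:3].T+W[:3,3]
    return np.stack([c['cx']+c['fx']*p[...,0]/-p[...,2], c['cy']-c['fy']*p[...,1]/-p[...,2]],-1)
def se2(q,P):
    P=np.asarray(P,float); c,s=np.cos(q[2]),np.sin(q[2])
    return np.stack([q[0]+c*P[...,0]-s*P[...,1],q[1]+s*P[...,0]+c*P[...,1],P[...,2]],-1)
t28=np.radians(28); sb,cb=np.sin(t28),np.cos(t28)
def bay(P): # bay frame -> analyser frame
    P=np.asarray(P,float); x,y,z=P[...,0],P[...,1],P[...,2]
    return np.stack([x*cb-z*sb,y,.125+x*sb+z*cb],-1)
def fit(obs,q0):
    f=lambda q:np.concatenate([proj(cams[n],se2(q,P))-np.array(u) for n,P,u in obs])
    r=least_squares(f,q0,loss='soft_l1'); return r.x,f(r.x).reshape(-1,2)
def tA(X,Y):return ((X+.5)/4-.5+435,(Y+.5)/4-.5+195)
def tB(X,Y):return ((X-399.5)/4-.5+275,(Y+.5)/4-.5+150)
def sA(X,Y):return ((X+.5)/5-.5+340,(Y+.5)/5-.5+180)
def sB(X,Y):return ((X-399.5)*.24-.5+255,(Y+.5)*.24-.5+180)
E
python3 - <<'E'
from h import *
o=[('top',(.058,0,.126),tA(278,80)),('top',(0,0,.126),tA(246,194)),('top',(-.058,0,.126),tA(217,308)),
('top',(.095,.05,.048),tA(152,22)),('top',(-.095,.05,.048),tA(58,374)),
('side',(.058,0,.126),sA(150,48)),('side',(0,0,.126),sA(216,82)),('side',(-.058,0,.126),sA(290,118)),
('side',(-.095,.05,.048),sA(258,283)),('side',(-.095,-.05,.048),sA(376,240)),('side',(.095,.05,.048),sA(45,162))]
q,r=fit(o,[.37,-.3,-.2]);print('stand',q[:2],np.degrees(q[2]));print(r.round(1).tolist())
print('tab',se2(q,[.058,0,.106]))
o=[('top',(-.08,.057,.132),tB(457,410)),('top',(-.08,-.057,.132),tB(696,407)),('top',(0,0,.125),tB(575,243)),
('top',bay((-.06,-.047,.044)),tB(672,389)),('top',bay((-.06,.047,.044)),tB(478,390)),
('side',(-.08,.057,.132),sB(630,300)),('side',(-.08,-.057,.132),sB(731,222)),('side',(0,0,.125),sB(594,221))]
q,r=fit(o,[.4,.1,0]);print('an',q[:2],np.degrees(q[2]));print(r.round(1).tolist())
def lid(l,y,h,th):
    c,s=np.cos(th),np.sin(th); return se2(q,bay((.068-l*c-h*s*-1*-1,y,.0455+l*s+h*c)))
for th in(1.55,1.65,1.75):
  print(th,[proj(cams[n],lid(l,y,0,th)).round(1).tolist() for n in('top','side') for l,y in((.136,.054),(.136,-.054),(.15,.03),(.15,-.03))])
E
```

```text
stand [ 0.55644615 -0.28158193] -17.359996744145718
[[-0.5, -0.2], [0.1, -0.2], [-0.1, 0.2], [0.2, -1.6], [0.1, -1.5], [0.6, 1.0], [0.7, 0.8], [0.0, 0.5], [0.8, 1.0], [0.6, -0.4], [0.2, 0.5]]
tab [ 0.61180418 -0.29888765  0.106     ]
an [0.62226337 0.05668535] -0.037061512842222595
[[-0.3, -0.9], [0.6, -0.6], [0.2, -0.1], [1.3, 0.3], [-0.3, 0.4], [-0.1, 2.4], [2.3, 1.5], [-3.7, 3.7]]
1.55 [[286.1, 201.6], [353.7, 201.3], [301.1, 204.0], [339.1, 203.8], [291.7, 175.1], [320.0, 161.0], [300.8, 167.3], [316.5, 159.6]]
1.65 [[286.0, 193.3], [353.8, 193.0], [301.0, 194.7], [339.1, 194.5], [287.3, 171.2], [315.8, 157.5], [295.9, 163.1], [311.8, 155.6]]
1.75 [[285.9, 184.7], [353.8, 184.4], [300.9, 185.1], [339.2, 185.0], [282.7, 167.8], [311.5, 154.4], [290.9, 159.4], [306.9, 152.1]]
```

Run:
```python
import cv2,numpy as np
t=cv2.imread('pics/top0.png');s=cv2.imread('pics/side0.png')
a=cv2.resize(s[145:225,260:330],None,fx=6,fy=6,interpolation=3) 
b=cv2.resize(t[170:200,280:355],None,fx=5,fy=5,interpolation=3)
b=cv2.copyMakeBorder(b,0,a.shape[0]-b.shape[0],0,0,0)
cv2.imwrite('pics/c3.png',np.hstack([a,b]))
```

```text
(no output)
```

View pics/c3.png

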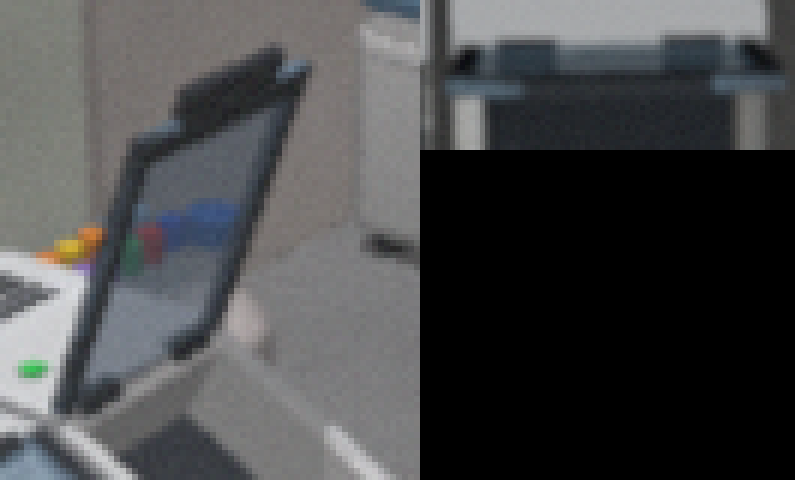

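Run:
```python
from h import *
for w in(0,1):
  o=[('top',(-.08,.057,.132),tB(457,411)),('top',(-.08,-.057,.132),tB(696,408)),('top',(0,0,.125),tB(575,243)),
('top',bay((-.06,-.047,.044)),tB(672,389)),('top',bay((-.06,.047,.044)),tB(478,390))]
  if w:o+=[('side',(-.08,.057,.132),sB(630,300)),('side',(-.08,-.057,.132),sB(731,222))]
  q,r=fit(o,[.4,.1,0]);print('an',q[:2],np.degrees(q[2]));print(r.round(1).tolist())
  for n,P in(('side',(.0,0,.125)),('side',(-.0133,-.047,.118)),('side',(.0133,-.047,.132))):print(proj(cams[n],se2(q,P)))
```

```text
an [0.62177234 0.05723963] 0.019835171808810743
[[-0.5, -0.9], [0.3, -0.6], [-0.1, 0.1], [1.1, 0.6], [-0.5, 0.7]]
[297.48887042 236.48807565]
[312.5960807  232.98015053]
[304.36966326 225.29014215]
an [0.62232864 0.0574562 ] 0.34802270976855215
[[-0.4, -1.0], [0.4, -1.0], [-0.2, -0.2], [1.2, 0.1], [-0.4, 0.5], [-0.0, 2.5], [2.1, 1.4]]
[297.26176132 236.45630978]
[312.30629316 232.90690464]
[304.0487215  225.24206524]
```

move_arm(targets="0.9 0.7 0 -0.57;0.9 0.7 0 -0.57;0.9 0.7 0 -0.57;0.9 0.7 0 -0.57;0.9 0.7 0 -0.57;0.9 0.7 0 -0.57;0.9 0.7 0 -0.57;0.9 0.7 0 -0.57;0.9 0.7 0 -0.57;0.9 0.7 0 -0.57", gripper=87)

```text
time_s: 0.93
tcp_pos: [0.4964, -0.3871, 0.222]
ee_rot: [[-0.999, 0.052, -0.001], [0.052, 0.999, 0.001], [0.001, 0.001, -1.0]]
wrist_force: [-0.1, -0.7, -0.6]
gripper_width: 0.998
gripper_force: 0.0
```

move_arm(targets="0.9 0.7 0 -0.57;0.9 0.7 0 -0.57;0.9 0.7 0 -0.57;0.9 0.7 0 -0.57;0.9 0.7 0 -0.57;0 0 0 0;0 0 0 0;0 0 0 0")

```text
time_s: 1.6
tcp_pos: [0.6076, -0.3008, 0.2219]
ee_rot: [[-0.956, 0.293, -0.002], [0.293, 0.956, 0.0], [0.002, -0.0, -1.0]]
wrist_force: [-0.4, -0.6, 0.3]
gripper_width: 1.0
gripper_force: 0.0
```

```bash
cat >> h.py <<'E'
def st():
    s=sense(); y=s['ee_rot'][:,1] if hasattr(s['ee_rot'],'shape') else np.array(s['ee_rot'])[:,1]
    print('t',round(s['time_s'],2),'tcp',np.round(s['tcp_pos'],4),'yang',round(np.degrees(np.arctan2(y[1],y[0])),2),'F',np.round(s['wrist_force'],1),'M',np.round(s['moment'],2),'g',s['gripper_width'],s['gripper_force'],'j',np.round(s['joints'],0)); return s
E
python3 -c "
from h import *
st();a=snap('top','t1')['image'];b=snap('side','s1')['image']
cv2.imwrite('pics/v1.png',np.hstack([cv2.resize(a[120:360,380:640],(400,370)),cv2.resize(b[60:300,250:510],(400,370))]))"
```

```text
t 1.6 tcp [ 0.6076 -0.3008  0.2219] yang 72.94 F [-0.4 -0.6  0.3] M [-0.11  0.04  0.02] g 1.0000809557295647 0.0 j [-13.  27.   9.  -0. -72. -94.]
```

View pics/v1.png

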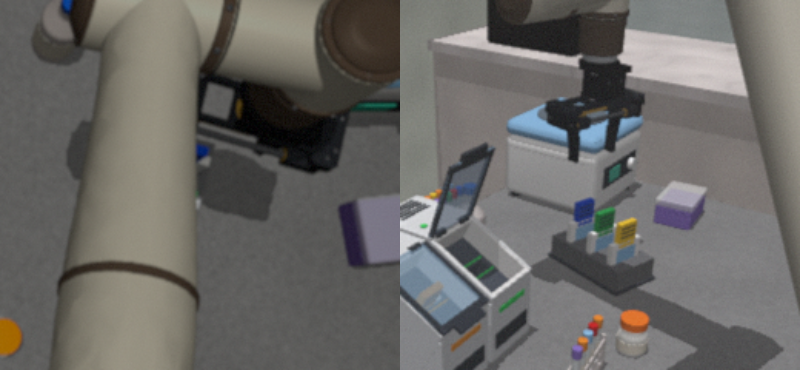

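move_arm(targets="0.17 0.08 0 -0.05;0 0 -0.6 0;0 0 -0.7 0;0 0 -0.8 0;0 0 -0.8 0;0 0 -0.7 0;0 0 -0.6 0;0 0 -0.5 0;0 0 -0.26 0;0 0 0 0")

```text
time_s: 2.53
tcp_pos: [0.6111, -0.299, 0.0968]
ee_rot: [[-0.954, 0.299, -0.003], [0.299, 0.954, 0.001], [0.003, 0.0, -1.0]]
wrist_force: [-1.2, -0.7, -0.1]
gripper_width: 0.997
gripper_force: 0.0
```

move_arm(targets="0 0 0 0;0 0 0 0;0 0 0 0;0 0 0 0;0 0 0 0;0 0 0 0", gripper=30)

```text
time_s: 3.03
tcp_pos: [0.6125, -0.2989, 0.099]
ee_rot: [[-0.955, 0.298, 0.001], [0.298, 0.955, -0.0], [-0.001, 0.0, -1.0]]
wrist_force: [0.0, 0.0, -0.2]
gripper_width: 0.631
gripper_force: 0.0
```

```bash
python3 -c "
from h import *
st()"
```

```text
t 3.03 tcp [ 0.6125 -0.2989  0.099 ] yang 72.66 F [ 0.   0.  -0.2] M [ 0.01 -0.06  0.01] g 0.6309855878842848 0.0 j [-12.  33.   0.   0. -57. -95.]
```

move_arm(targets="0 0 0 0;0 0 0 0;0 0 0 0;0 0 0 0;0 0 0 0;0 0 0 0")

```text
time_s: 3.53
tcp_pos: [0.6125, -0.2989, 0.0987]
ee_rot: [[-0.955, 0.298, 0.0], [0.298, 0.955, -0.0], [-0.0, -0.0, -1.0]]
wrist_force: [-0.2, -0.7, 1.2]
gripper_width: 0.505
gripper_force: 30.0
```

move_arm(targets="0 0 0.3 0;0 0 0.4 0;0 0 0.5 0;0 0 0.6 0;0 0 0 0")

```text
time_s: 3.95
tcp_pos: [0.6144, -0.2998, 0.148]
ee_rot: [[-0.955, 0.297, 0.007], [0.297, 0.955, -0.003], [-0.007, -0.001, -1.0]]
wrist_force: [1.0, -1.3, 0.4]
gripper_width: 0.505
gripper_force: 30.0
```

```bash
python3 -c "
from h import *
st()"
```

```text
t 3.95 tcp [ 0.6144 -0.2998  0.148 ] yang 72.7 F [ 1.  -1.3  0.4] M [-0.12 -0.14  0.01] g 0.5051562634333245 29.994849069043994 j [-12.  31.   3.   0. -62. -95.]
```

move_arm(targets="0 0 0.85 0;-0.3 0 0.85 0;-0.4 0.2 0.85 0;-0.5 0.5 0.85 0;-0.5 0.8 0.85 0.2;-0.5 0.8 0.85 0.3;-0.3 0.9 0 0.3;0 0.9 0 0.3;0 0.9 0 0.3;0 0.9 0 0.3")

```text
time_s: 4.78
tcp_pos: [0.5493, -0.1503, 0.2713]
ee_rot: [[-0.988, 0.153, 0.001], [0.153, 0.988, 0.0], [-0.0, 0.0, -1.0]]
wrist_force: [0.5, 0.0, -1.3]
gripper_width: 0.501
gripper_force: 30.0
```

move_arm(targets="0 0.9 0 0.3;0 0.9 0 0.3;0 0.9 0 0.3;0 0.9 0 0.3;0 0.9 0 0.3;0 0.9 0 0.3;0 0.9 0 0;0 0.9 0 0;0 0.7 0 0;0 0.4 0 0")

```text
time_s: 5.62
tcp_pos: [0.5496, 0.0578, 0.2709]
ee_rot: [[-1.0, -0.004, -0.0], [-0.004, 1.0, 0.0], [0.0, 0.0, -1.0]]
wrist_force: [-0.2, -0.2, -1.4]
gripper_width: 0.502
gripper_force: 30.0
```

move_arm(targets="0 0 0 0;0 0 0 0;0 0 0 0")

```text
time_s: 5.87
tcp_pos: [0.5497, 0.0555, 0.271]
ee_rot: [[-1.0, -0.002, -0.0], [-0.002, 1.0, -0.0], [0.0, -0.0, -1.0]]
wrist_force: [0.8, -0.5, -1.2]
gripper_width: 0.502
gripper_force: 30.0
```

```bash
python3 -c "
from h import *
st();b=snap('side','s2')['image'];a=snap('top','t2')['image']
cv2.imwrite('pics/v2.png',np.hstack([cv2.resize(a[80:320,230:410],(300,400)),cv2.resize(b[80:300,200:420],(450,450))[:400]]))"
```

```text
t 5.87 tcp [0.5497 0.0555 0.271 ] yang 90.13 F [ 0.8 -0.5 -1.2] M [-0.03 -0.02 -0.02] g 0.5015719742533121 29.99451078940183 j [  23.   13.   -5.    0.  -72. -112.]
```

View pics/v2.png

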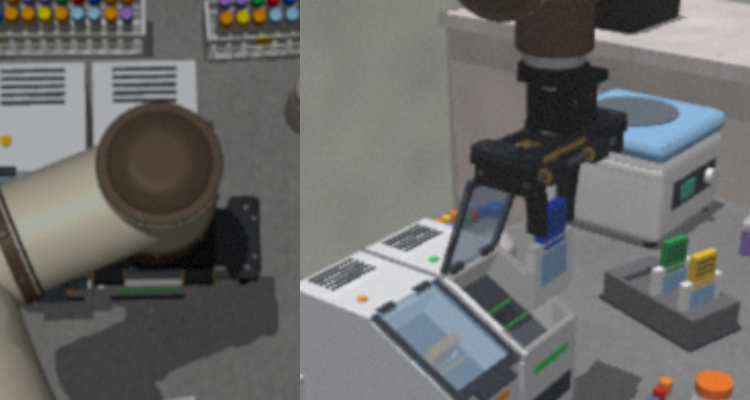

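move_arm(targets="0.53 0.07 0 0;0 0 -0.5 0;0 0 -0.5 0;0 0 -0.5 0;0 0 -0.5 0;0 0 -0.4 0;0 0 -0.24 0;0 0 0 0;0 0 0 0")

```text
time_s: 6.72
tcp_pos: [0.564, 0.0577, 0.2057]
ee_rot: [[-1.0, -0.003, 0.002], [-0.003, 1.0, 0.0], [-0.002, 0.0, -1.0]]
wrist_force: [2.5, -0.2, -0.7]
gripper_width: 0.503
gripper_force: 30.0
```

move_arm(targets="-0.29 0 -0.02 0;-0.29 0 -0.02 0;-0.28 0 -0.06 0;-0.28 0 -0.06 0;-0.27 0 -0.1 0;-0.27 0 -0.1 0;0 0 0 0")

```text
time_s: 7.3
tcp_pos: [0.5192, 0.0579, 0.1957]
ee_rot: [[-1.0, -0.003, -0.002], [-0.003, 1.0, 0.0], [0.002, 0.0, -1.0]]
wrist_force: [1.2, 0.5, 0.5]
gripper_width: 0.502
gripper_force: 30.0
```

move_arm(targets="-0.28 0 -0.15 0;-0.28 0 -0.15 0;0 0 0 0;0 0 0 0")

```text
time_s: 7.63
tcp_pos: [0.5059, 0.0579, 0.1879]
ee_rot: [[-1.0, -0.003, -0.003], [-0.003, 1.0, -0.0], [0.003, -0.0, -1.0]]
wrist_force: [0.7, 0.4, 0.1]
gripper_width: 0.502
gripper_force: 30.0
```

```bash
python3 -c "
from h import *
st();b=snap('side','s3')['image'];a=snap('top','t3')['image']
cv2.imwrite('pics/v3.png',np.hstack([cv2.resize(a[130:310,250:385],(300,400)),cv2.resize(b[140:290,230:380],(500,500),interpolation=3)[:400]]))"
```

```text
t 7.63 tcp [0.5059 0.0579 0.1879] yang 90.15 F [0.7 0.4 0.1] M [ 0.2  -0.4   0.07] g 0.5022390219852784 29.99607615172863 j [  25.   13.  -18.   -0.  -59. -115.]
```

View pics/v3.png

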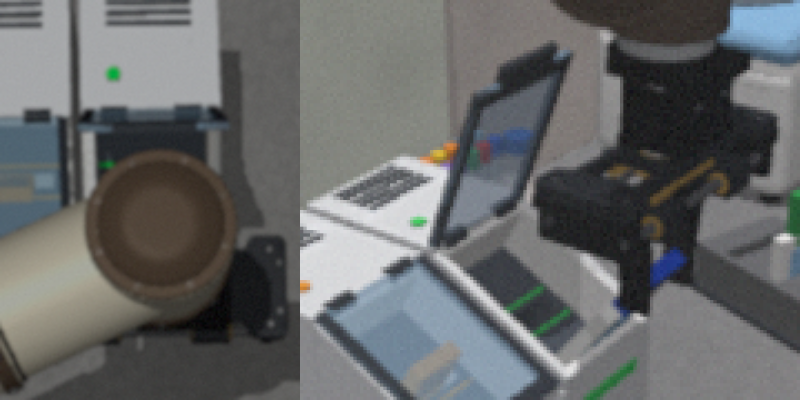

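```bash
cat > tilt.py <<'E'
import sys
from h import *
def tilt(f,tcp,a0=0,a1=85):
    b=cv2.imread(f'pics/{f}.png'); B,G,R=[b[...,i].astype(int) for i in range(3)]
    m=((B>G+45)&(B>R+70)); 
    roi=np.zeros_like(m)
    g=np.array(tcp)+[0,0,.019]
    u=proj(cams['side'],g); yy,xx=np.mgrid[:480,:640]; roi=(abs(xx-u[0])<60)&(abs(yy-u[1])<60); m&=roi
    P=np.c_[xx[m],yy[m]]; print('mask',len(P),P.min(0),P.max(0),'grasp px',u.round())
    best=[]
    for a in range(a0,a1):
      for s in(.105,.109,.113):
        r=np.radians(a); z=np.array([-np.sin(r),0,np.cos(r)]); x=np.array([np.cos(r),0,np.sin(r)]); y=np.array([0,1,0])
        V=[g+z*(l-s)+x*i+y*j for l in(.078,.118) for i in(-.006,.006) for j in(-.022,.022)]
        h=cv2.convexHull(proj(cams['side'],np.array(V)).astype(np.float32)); t=np.zeros(b.shape[:2],np.uint8); cv2.fillConvexPoly(t,np.round(h).astype(int),1)
        out=(m&(t==0)).sum()
        # model pixels not blue and not dark (gripper)
        miss=((t==1)&~m&(b.max(2)>75)).sum()
        best.append((out+miss,a,s,out,miss))
    print(sorted(best)[:6])
E
python3 -c "
from tilt import *
tilt('s3',[.5059,.0579,.1879])
tilt('s2',[.5497,.0555,.271],-20)"
```

```text
mask 49 [288 181] [344 224] grasp px [337. 221.]
[(np.int64(31), 38, 0.105, np.int64(1), np.int64(30)), (np.int64(31), 39, 0.105, np.int64(1), np.int64(30)), (np.int64(31), 40, 0.105, np.int64(1), np.int64(30)), (np.int64(32), 43, 0.105, np.int64(1), np.int64(31)), (np.int64(32), 44, 0.105, np.int64(1), np.int64(31)), (np.int64(32), 45, 0.105, np.int64(1), np.int64(31))]
mask 47 [288 177] [329 197] grasp px [323. 183.]
[(np.int64(53), 52, 0.105, np.int64(18), np.int64(35)), (np.int64(57), 46, 0.105, np.int64(15), np.int64(42)), (np.int64(57), 47, 0.105, np.int64(15), np.int64(42)), (np.int64(57), 48, 0.105, np.int64(15), np.int64(42)), (np.int64(57), 49, 0.105, np.int64(15), np.int64(42)), (np.int64(58), 54, 0.105, np.int64(21), np.int64(37))]
```

Run:
```python
from h import *
def asc(f,x0,x1,y0,y1):
    b=cv2.imread(f'pics/{f}.png').astype(int)
    print(f,x0,y0)
    for y in range(y0,y1):
        r=''
        for x in range(x0,x1):
            B,G,R=b[y,x]; r+= 'B' if B>R+50 and B>G+30 else 'w' if min(B,G,R)>130 else 'b' if B>R+18 else '#' if max(B,G,R)<55 else '.'
        print(y,r)
asc('s3',308,355,200,250); asc('s2',305,350,170,230)
```

```text
s3 308 200
200 ###########################....#######...#.....
201 ###########################...#########.##.....
202 ##########################################.....
203 ##########################################.....
204 ##########################.###############.....
205 #########################.....############.....
206 ########################......###########......
207 #########################......##########......
208 #########################......##########...w..
209 #########################......##########......
210 #########################......##########......
211 ###########################...###########......
212 ###########################...###########......
213 ...################.#######.....#########......
214 .....##############.#######..w..#bBb####.......
215 ..www....##################.....bBBBb###.......
216 ...wwwwww..################....BBBBBBb##.......
217 ....wwwwwww...#############..bBBBBBBBB.#.......
218 .....wwwwwww.....##########.bBBBBBBBBB##.......
219 ......wwwwwwww....#########bBBBBBBBBBb##.......
220 ......wwwwwwwwwww.#########BBBBBBBBbb###.....
[... 3821 characters left out ...]

216 .............bbbbbb..........w...............
217 ...w.........bbbbb...........w........w......
218 ......w......bbb.............................
219 .............bb.........................ww...
220 ...............................w........w....
221 ..........................w....w...w..www....
222 ............................w........w.......
223 ......................................www....
224 ......................www....................
225 ..................wwww.........w.............
226 .................wwwwww........w.....w.......
227 ................wwwwwwwww.ww...w.......www...
228 ...............wwww.wwwww.ww..w.w..w...w.ww..
229 .............wwwwww..wwwww.w..w.....w...w....
```

Run:
```python
from h import *
def pr(tcp,al,s,cam='side'):
    g=np.array(tcp)+[0,0,.019]
    for a in al:
        r=np.radians(a); z=np.array([-np.sin(r),0,np.cos(r)]); x=np.array([np.cos(r),0,np.sin(r)]); y=np.array([0,1,0])
        f=lambda l,i,j:proj(cams[cam],g+z*(l-s)+x*i+y*j).round(0).astype(int).tolist()
        print(a,'top R:',f(.118,-.006,.022),f(.118,-.006,-.022),'top F:',f(.118,.006,.022),f(.118,.006,-.022),'tabbase R',f(.078,-.006,.022),f(.078,-.006,-.022),'slab R top',f(.078,-.006,.038),'nose R',f(.006,-.006,.038),f(.006,-.006,-.038))
pr([.5497,.0555,.271],[0],.109)
pr([.5059,.0579,.1879],[20,28,33,38,45,52],.109)
```

```text
0 top R: [319, 183] [330, 177] top F: [315, 182] [326, 176] tabbase R [319, 199] [330, 193] slab R top [315, 202] nose R [315, 230] [333, 218]
20 top R: [335, 224] [345, 216] top F: [331, 221] [341, 213] tabbase R [330, 236] [340, 229] slab R top [326, 239] nose R [316, 260] [334, 247]
28 top R: [335, 224] [346, 217] top F: [331, 221] [342, 213] tabbase R [328, 235] [338, 228] slab R top [324, 238] nose R [312, 257] [330, 243]
33 top R: [335, 225] [346, 217] top F: [332, 221] [342, 213] tabbase R [327, 235] [337, 227] slab R top [323, 237] nose R [309, 254] [327, 241]
38 top R: [336, 225] [346, 218] top F: [332, 221] [343, 214] tabbase R [326, 234] [337, 226] slab R top [322, 237] nose R [307, 251] [324, 238]
45 top R: [336, 225] [346, 218] top F: [333, 221] [343, 214] tabbase R [325, 233] [335, 225] slab R top [321, 235] nose R [303, 247] [321, 234]
52 top R: [336, 226] [346, 219] top F: [333, 221] [344, 214] tabbase R [324, 231] [334, 224] slab R top [320, 234] nose R [300, 243] [318, 230]
```

```bash
cat > fit.py <<'E'
from h import *
def sil(g,a,s,cam):
    r=np.radians(a); z=np.array([-np.sin(r),0,np.cos(r)]); x=np.array([np.cos(r),0,np.sin(r)]); y=np.array([0,1,0]); t=np.zeros((480,640),np.uint8)
    for l0,l1,w,v in((.003,.078,.038,1),(.078,.118,.022,2)):
        V=[g+z*(l-s)+x*i+y*j for l in(l0,l1) for i in(-.006,.006) for j in(-w,w)]
        cv2.fillConvexPoly(t,np.round(cv2.convexHull(proj(cams[cam],np.array(V)).astype(np.float32))).astype(int),v)
    return t
def fitp(f,tcp,al,ss,show=None,ref='side0'):
    b=cv2.GaussianBlur(cv2.imread(f'pics/{f}.png'),(3,3),0).astype(int); o=cv2.GaussianBlur(cv2.imread(f'pics/{ref}.png'),(3,3),0).astype(int)
    ch=abs(b-o).max(2)>22; dark=b.max(2)<62
    B,G,R=b[...,0],b[...,1],b[...,2]; blue=(B>R+40)&(B>G+25)
    g=np.array(tcp)+[0,0,.019]; res=[]
    u=proj(cams['side'],g); yy,xx=np.mgrid[:480,:640]; roi=(abs(xx-u[0])<45)&(abs(yy-u[1])<60)
    fg=ch&~dark
    for a in al:
        for s in ss:
            t=sil(g,a,s,'side')
            e=(roi&fg&(t==0)&(b.min(2)>110)).sum()+(roi&blue&ch&(t!=2)).sum()+((t>0)&~ch&~dark).sum()+((t==2)&~blue&~dark).sum()
            res.append((int(e),a,s))
    res.sort(); print(res[:8]); return b,ch
def show(b,ch,x0,x1,y0,y1):
    for y in range(y0,y1):
        print(y,''.join('.' if not ch[y,x] else '#' if b[y,x].max()<62 else 'B' if b[y,x,0]>b[y,x,2]+40 else 'w' if b[y,x].min()>110 else 'o' for x in range(x0,x1)))
E
python3 -c "
from fit import *
fitp('s2',[.5497,.0555,.271],range(-20,40,4),(.105,.109,.113))
b,ch=fitp('s3',[.5059,.0579,.1879],range(0,90,3),(.105,.109,.113))
show(b,ch,295,350,208,255)"
```

```text
[(630, 8, 0.109), (638, 12, 0.109), (642, 4, 0.109), (643, 4, 0.105), (643, 8, 0.105), (643, 12, 0.105), (649, 12, 0.113), (655, 8, 0.113)]
[(298, 36, 0.105), (306, 36, 0.109), (313, 33, 0.105), (327, 33, 0.109), (333, 36, 0.113), (341, 33, 0.113), (355, 39, 0.105), (371, 39, 0.109)]
208 ......o#################################oooo##########o
209 ......o#################################oooo##########o
210 ......oo################################ooo###########o
211 .......ooo###############################oo###########o
212 ..........ooo###########################ooo###########o
213 ............oooo########################oooo##########o
214 ...............oooo#####################o..oo#oBo#####.
215 ..................wooo##################o..ooBBBBo####.
216 ......................ooo###############o..oBBBBBBo###.
217 ........................oooo############oooBBBBBBBB##o.
218 ...........................ooo##########ooBBBBBBBBB###.
219 .............................oo#########oBBBBBBBBBo##o.
220 ..............................o#########BBBBBBBBBo###o.
221 ..............................o
[... 1304 characters left out ...]
wwwwwww.wwwwww..........................
244 .............owwwwwww.wwwwww...........................
245 ............owwwwwww.wwwwww............................
246 ............wwwwww..wwwww..............................
247 ............wwwwww.wwww................................
248 ............wwwww.wwww.................................
249 .............www...ww..................................
250 .......................................................
251 .......................................................
252 .......................................................
253 .......................................................
254 .......................................................
```

move_arm(targets="0.3 0 0.12 0;0.4 0 0.15 0;0.4 0 0.15 0;0.4 0 0.1 0;0.3 0 0.05 0;0.12 0 0 0;0 0 0 0;0 0 0 0")

```text
time_s: 8.4
tcp_pos: [0.5545, 0.0577, 0.2021]
ee_rot: [[-1.0, -0.002, -0.002], [-0.002, 1.0, -0.0], [0.002, -0.0, -1.0]]
wrist_force: [-0.4, 0.3, -1.4]
gripper_width: 0.499
gripper_force: 30.0
```

Run:
```python
from fit import *
s=st();b=snap('side','s4')['image']
bb,ch=fitp('s4',s['tcp_pos'],range(15,60,1),(.105,.107,.109,.111))
o=cv2.resize(b[170:270,260:380],None,fx=6.6,fy=6,interpolation=3)
cv2.imwrite('pics/v4.png',o)
```

```text
t 8.4 tcp [0.5545 0.0577 0.2021] yang 90.13 F [-0.4  0.3 -1.4] M [-0.02  0.05  0.05] g 0.49947236861973715 29.989911513403058 j [  23.   16.  -11.   -0.  -63. -112.]
[(379, 37, 0.107), (381, 38, 0.105), (384, 39, 0.105), (384, 40, 0.105), (386, 38, 0.107), (389, 37, 0.105), (395, 39, 0.109), (395, 40, 0.109)]
```

View pics/v4.png

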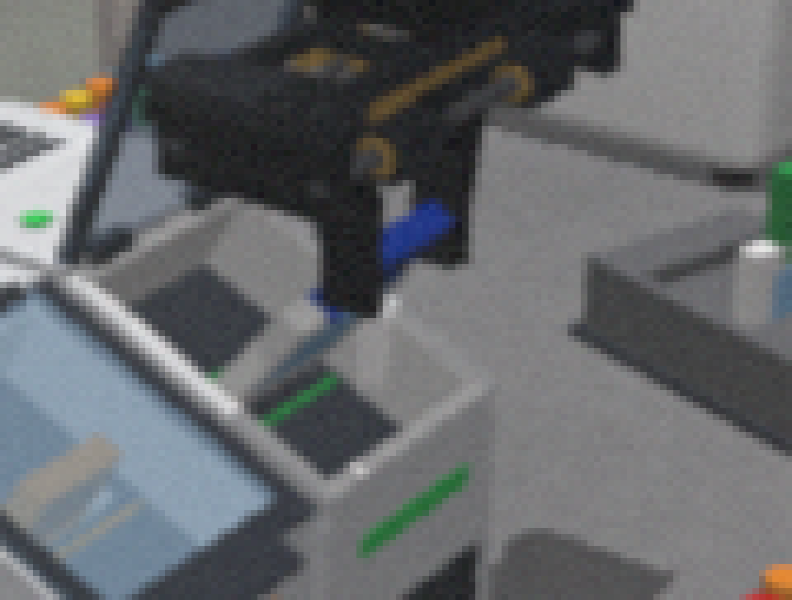

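Run:
```python
from h import *
g=np.array([.5545,.0577,.2021+.019])
c=lambda X,Y:np.array([260+(X+.5)/6.6-.5,170+(Y+.5)/6-.5])
for a in (28,31,34,37,40,43):
    r=np.radians(a); z=np.array([-np.sin(r),0,np.cos(r)]); x=np.array([np.cos(r),0,np.sin(r)]); y=np.array([0,1,0])
    f=lambda l,i:proj(cams['side'],g+z*(l-.109)+x*i+y*.038)
    out=[]
    for i,pts in((.006,[(285,312),(215,378)]),(-.006,[(325,325),(258,388)])):
        p,q=f(.078,i),f(.01,i); n=np.array([-(q-p)[1],(q-p)[0]])/np.linalg.norm(q-p)
        out+=[round(float(n@(c(*P)-p)),2) for P in pts]
    print(a,out,'shoulder F,R',f(.078,.006).round(1),f(.078,-.006).round(1))
print(c(285,312),c(322,325))
```

```text
28 [1.2, 4.79, -0.2, 3.11] shoulder F,R [303.4 222.9] [307.  226.4]
31 [0.58, 3.17, -0.66, 1.69] shoulder F,R [302.9 222.4] [306.5 226. ]
34 [-0.06, 1.49, -1.11, 0.23] shoulder F,R [302.5 221.8] [305.9 225.6]
37 [-0.73, -0.24, -1.57, -1.24] shoulder F,R [302.1 221.2] [305.4 225.1]
40 [-1.41, -2.01, -2.02, -2.74] shoulder F,R [301.7 220.6] [304.9 224.6]
43 [-2.1, -3.8, -2.46, -4.23] shoulder F,R [301.4 220. ] [304.4 224.1]
[302.75757576 221.58333333] [308.36363636 223.75      ]
```

move_arm(targets="0.08 0 -0.17 0;0.08 0 -0.17 0;0.08 0 -0.17 0;0.08 0 -0.18 0;0 0 0 0;0 0 0 0")

```text
time_s: 8.95
tcp_pos: [0.5637, 0.058, 0.1854]
ee_rot: [[-1.0, -0.003, 0.001], [-0.003, 1.0, 0.0], [-0.001, 0.0, -1.0]]
wrist_force: [1.0, -0.5, -0.8]
gripper_width: 0.503
gripper_force: 30.0
```

```bash
cat >> fit.py <<'E'
def where(tcp,a):
    r=np.radians(a); X=tcp[0]+103e-3*np.sin(r)-.622; h=tcp[2]+.019-103e-3*np.cos(r)-.125
    print('N bay x,z mm',round(1e3*(X*cb+h*sb),1),round(1e3*(-X*sb+h*cb),1))
E
python3 -c "
from fit import *
s=st();[where(s['tcp_pos'],a) for a in (34,37)]"
```

```text
t 8.95 tcp [0.5637 0.058  0.1854] yang 90.16 F [ 1.  -0.5 -0.8] M [-0.01 -0.53  0.01] g 0.5028581693785524 29.994868375360966 j [  22.   18.  -11.    0.  -61. -112.]
N bay x,z mm -3.4 -4.9
N bay x,z mm 2.0 -4.2
```

move_arm(targets="0.06 0 -0.12 0;0.06 0 -0.12 0;0.06 0 -0.12 0;0 0 0 0;0 0 0 0")

```text
time_s: 9.37
tcp_pos: [0.5687, 0.0581, 0.1768]
ee_rot: [[-1.0, -0.003, 0.002], [-0.003, 1.0, 0.001], [-0.002, 0.001, -1.0]]
wrist_force: [3.1, 0.5, -0.3]
gripper_width: 0.503
gripper_force: 30.0
```

Run:
```python
from fit import *
s=st();[where(s['tcp_pos'],a) for a in (34,37)]
snap('side','s5'); bb,ch=fitp('s5',s['tcp_pos'],range(15,70,1),(.107,.109,.111))
b=cv2.imread('pics/s5.png'); 
# edge strip rows: brightness along rows
show(bb,ch,285,345,205,245)
```

```text
t 9.37 tcp [0.5687 0.0581 0.1768] yang 90.17 F [ 3.1  0.5 -0.3] M [-0.01 -1.43  0.05] g 0.5026861493308418 30.00071863643825 j [  22.   19.  -11.    0.  -60. -112.]
N bay x,z mm -3.0 -15.0
N bay x,z mm 2.3 -14.3
[(360, 38, 0.107), (361, 39, 0.111), (364, 39, 0.107), (367, 42, 0.109), (371, 41, 0.107), (372, 39, 0.109), (373, 40, 0.107), (376, 38, 0.109)]
205 ########################oooooo############o.................
206 ##########################oooo###########o..................
207 ##########################ooo############o..................
208 ###########################oo############o..................
209 ###########################oooooo########o..................
210 ooo########################oo...o########o..................
211 ....oo#####################o....oooBo####o..................
212 .......ooo#################oo..ooBBBBo###o..................
213 .........oooo##############oo..oBBBBBB##oo..................
214 ............ooo############oooBBBBBBBBo#oo..................
215 ...............ooo#########ooBBBBBBBBBo#oo..................
216 .................o######
[... 1156 characters left out ...]
wwwwwooooo........................wwwwww..........
235 .....www.wwwwwooooo........................wwwwww...........
236 ......www..wwoooo........................wwwwwww............
237 .......wwww.oooo........................wwwwwww.............
238 ........wwww................oo.........wwwwwww..............
239 .........wwwwo..............ooo.......wwwwwww...............
240 .........wwwwwo............o...oo...wwwwwww.................
241 ..........wwwwwoo.......oo......oooowwwww...................
242 ...........owwwwooo..oo.oo......ooowwwwww...................
243 .............wwwwooooo....oo...oowwwwww.....................
244 ..............wwwwoooo.....ooooowwwwww......................
```

move_arm(targets="0.1 0 -0.12 0;0.1 0 -0.12 0;0.04 0 -0.06 0;0 0 0 0;0 0 0 0")

```text
time_s: 9.83
tcp_pos: [0.5727, 0.0577, 0.1722]
ee_rot: [[-1.0, -0.004, -0.001], [-0.004, 1.0, -0.001], [0.001, -0.001, -1.0]]
wrist_force: [-6.0, 1.4, 16.6]
gripper_width: 0.503
gripper_force: 30.0
```

Run:
```python
from fit import *
s=st();[where(s['tcp_pos'],a) for a in (34,37)]
```

```text
t 9.83 tcp [0.5727 0.0577 0.1722] yang 90.22 F [-6.   1.4 16.6] M [0.4  1.73 0.09] g 0.5027209948349456 30.00173544511199 j [  22.   20.  -11.    0.  -60. -112.]
N bay x,z mm -1.7 -20.8
N bay x,z mm 3.7 -20.1
```

move_arm(targets="0 0 0 0;0 0 0 0;0 0 0 0;0 0 0 0;0 0 0 0", gripper=52)

```text
time_s: 10.25
tcp_pos: [0.5729, 0.0577, 0.168]
ee_rot: [[-1.0, -0.002, -0.003], [-0.002, 1.0, -0.001], [0.003, -0.001, -1.0]]
wrist_force: [-0.1, -0.5, -0.3]
gripper_width: 0.594
gripper_force: 0.0
```

Run:
```python
from fit import *
s=st()
snap('side','s6'); bb,ch=fitp('s6',s['tcp_pos'],range(15,70,1),(.07,.08,.09,.1,.107,.109,.111,.115,.118))
show(bb,ch,280,345,195,245)
```

```text
t 10.25 tcp [0.5729 0.0577 0.168 ] yang 90.14 F [-0.1 -0.5 -0.3] M [ 0.   -0.01  0.06] g 0.5941321328572793 0.0 j [  22.   20.  -11.   -0.  -59. -112.]
[(337, 38, 0.08), (337, 45, 0.09), (344, 40, 0.09), (344, 43, 0.08), (345, 42, 0.08), (346, 41, 0.08), (346, 42, 0.09), (346, 44, 0.09)]
195 ################.#####ooooo#########oooo########oo#ooo#####oo....
196 ################.######oo#########oooo##########o##ooo###ooo.....
197 ################################oooooo########oooooooo##oo.......
198 ###############################ooooooo#########ooooooooo.........
199 #############################ooooooooo#####o###oo....o...........
200 #############..#############oooooo#oo##########o.................
201 ###########...##############oooo###############o.................
202 ##########...##################################o.................
203 #########...###################################o.................
204 ##############################################o..................
205 ###########################ooo################o..................
206 ##########################ooooo######
[... 1988 characters left out ...]

235 .........wwww..wwwoooooo........................wwwwww...........
236 ..........wwww..wooooo.........................wwwwww............
237 ............wwww..ooo........................wwwwwww.............
238 .............wwwwo...............o..........wwwwww...............
239 ..............wwwwo.................o......wwwwww................
240 ...............wwwwo................oo...wwwwwww.................
241 ...............wwwwwoo.......o........ooowwwww...................
242 ................owwwwooo.....oo.oo...ooowwwwww...................
243 ..................wwwwooooo...oooo..ooowwwww.....................
244 ...................wwwwoooo.o..oooooowwwwww......................
```

move_arm(targets="0 0 0.4 0;0 0 0.7 0;0 0 0.7 0;-0.4 0 0 0;-0.5 0 0 0;-0.3 0 0 0")

```text
time_s: 10.8
tcp_pos: [0.5423, 0.0578, 0.2143]
ee_rot: [[-1.0, -0.002, -0.0], [-0.002, 1.0, 0.0], [0.0, 0.0, -1.0]]
wrist_force: [0.0, 0.4, -1.2]
gripper_width: 0.593
gripper_force: 0.0
```

move_arm(targets="0 0 0 0;0 0 0 0;0 0 0 0;0 0 0 0;0 0 0 0;0 0 0 0;0 0 0 0;0 0 0 0", gripper=0)

```text
time_s: 11.47
tcp_pos: [0.5437, 0.0579, 0.2139]
ee_rot: [[-1.0, -0.003, -0.0], [-0.003, 1.0, -0.0], [0.0, -0.0, -1.0]]
wrist_force: [-0.1, 0.1, -0.4]
gripper_width: 0.077
gripper_force: 0.0
```

Run:
```python
from fit import *
s=st()
snap('side','s7'); 
g=np.array([.5729,.0577,.1680]); bb,ch=fitp('s7',g,range(24,50,1),np.arange(.07,.119,.003))
show(bb,ch,280,345,185,245)
```

```text
t 11.47 tcp [0.5437 0.0579 0.2139] yang 90.15 F [-0.1  0.1 -0.4] M [ 0.02 -0.02 -0.02] g 0.07749844196516538 0.0 j [  23.   15.  -11.   -0.  -64. -113.]
[(353, 41, np.float64(0.07)), (362, 45, np.float64(0.09700000000000003)), (365, 42, np.float64(0.08800000000000002)), (365, 44, np.float64(0.08200000000000002)), (365, 44, np.float64(0.10300000000000004)), (366, 45, np.float64(0.10300000000000004)), (366, 45, np.float64(0.10900000000000004)), (367, 43, np.float64(0.08200000000000002))]
185 ......#####################################..############ooo##ooo
186 ......#####################################..o.o#########oo##oo..
187 .......####################################ooo.oo#######oooooo...
188 .......o###################################oooooo#######o........
189 .......o###################################oooooo#######.........
190 .......o###################################oooooo######o.........
191 .......o#################################oo##oooo####o...........
192 .......o################################o####ooo####oo...........
193 .......o###############################o#####
[... 2890 characters left out ...]

235 .............wwwwwwooooo........................wwwwww...........
236 ..............wwwwoooo.........................wwwwww............
237 ...............wwwooo........................wwwwwww.............
238 ..................o..............o..........wwwwww...............
239 ................................o...o......wwwwww................
240 ..........................................wwwwww.................
241 .........................................wwwww...................
242 ....................wwo......oo.........wwwww....................
243 ...................wwwooo....oooo......wwwww.....................
244 ...................wwwwooo......o.......www......................
```

```bash
cat >> fit.py <<'E'
def pcorn(p,nx,d,cam='side'):
    a=np.radians(28+d); N=bay((nx*1e-3,0,-p*1e-3))+[.622,.0575,0]
    z=np.array([-np.sin(a),0,np.cos(a)]); x=np.array([np.cos(a),0,np.sin(a)]); y=np.array([0,1,0])
    f=lambda l,i,j:proj(cams[cam],N+z*(l-.006)+x*i+y*j).round(1).tolist()
    return dict(topF=f(.118,.006,-.022),topR=f(.118,-.006,-.022),topFp=f(.118,.006,.022),topRp=f(.118,-.006,.022),shF=f(.078,.006,.038),baseFp=f(.078,.006,.022))
E
python3 - <<'E'
from fit import *
for p,d in((14,11.5),(18,9),(20,8),(24,7),(28,6),(24,4),(30,3)): print(p,d,pcorn(p,1.5,d))
E
```

```text
14 11.5 {'topF': [322.0, 212.0], 'topR': [325.1, 215.9], 'topFp': [311.3, 219.0], 'topRp': [314.5, 223.0], 'shF': [298.6, 230.0], 'baseFp': [302.6, 227.3]}
18 9 {'topF': [320.0, 211.6], 'topR': [323.2, 215.4], 'topFp': [309.3, 218.5], 'topRp': [312.6, 222.4], 'shF': [297.1, 230.1], 'baseFp': [301.1, 227.4]}
20 8 {'topF': [319.1, 211.6], 'topR': [322.4, 215.3], 'topFp': [308.4, 218.5], 'topRp': [311.7, 222.3], 'shF': [296.4, 230.2], 'baseFp': [300.5, 227.6]}
24 7 {'topF': [317.9, 212.1], 'topR': [321.2, 215.8], 'topFp': [307.2, 219.0], 'topRp': [310.5, 222.8], 'shF': [295.4, 230.9], 'baseFp': [299.5, 228.3]}
28 6 {'topF': [316.7, 212.6], 'topR': [320.0, 216.2], 'topFp': [306.0, 219.5], 'topRp': [309.3, 223.2], 'shF': [294.5, 231.6], 'baseFp': [298.5, 228.9]}
24 4 {'topF': [316.2, 210.4], 'topR': [319.6, 213.9], 'topFp': [305.4, 217.3], 'topRp': [308.9, 220.9], 'shF': [294.3, 229.8], 'baseFp': [298.4, 227.2]}
30 3 {'topF': [314.7, 211.5], 'topR': [318.1, 214.9], 'topFp': [303.9, 218.4], 'topRp': [307.4, 221.9], 'shF': [293.0, 231.0], 'baseFp': [297.1, 228.4]}
```

move_arm(targets="0 0 -0.4 0;0 0 -0.4 0;0 0 -0.36 0;0.3 0 0 0;0.25 0 0 0;0.2 0 0 0;0.2 0 0 0;0.15 0 0 0;0.15 0 0 0;0 0 0 0")

```text
time_s: 12.35
tcp_pos: [0.5758, 0.0579, 0.1851]
ee_rot: [[-1.0, -0.003, 0.001], [-0.003, 1.0, 0.0], [-0.001, 0.0, -1.0]]
wrist_force: [-0.9, -0.1, -0.3]
gripper_width: 0.004
gripper_force: 0.0
```

Run:
```python
from fit import *
s=st()
snap('side','s8'); bb,ch=fitp('s8',[.57,.0577,.168],[36],[.1])
show(bb,ch,280,345,195,245)
```

```text
t 12.35 tcp [0.5758 0.0579 0.1851] yang 90.14 F [-0.9 -0.1 -0.3] M [-0.05 -0.08  0.04] g 0.004081227788086733 0.0 j [  22.   19.   -9.    0.  -61. -112.]
[(702, 36, 0.1)]
195 ################################ooooo#########ooo................
196 ################################oooooo######ooo..................
197 ################################oooooo######o....................
198 ################################o#oooo####oo.....................
199 #############################oo###ooo####oo......................
200 ############################oo#####o####o........................
201 ############..#############o############o........................
202 ##########...##########################oo........................
203 #########..############################o.........................
204 oo#####################################o.........................
205 .ooo###################################o.........................
206 ....oooo###############################o.........................
207 .......oo##############################o.........................
208 .........ooo###
[... 1870 characters left out ...]

235 .........wwwwoBBBBB.............................wwwwww...........
236 ..........wwwwoBBBB............................wwwwww............
237 ............wwwwoo...........................wwwwwww.............
238 .............wwwwo...............o..........wwwwww...............
239 ..............wwwwo.............o..oo......wwwwww................
240 ...............wwwwo............o..oo....wwwwwww.................
241 ...............wwwwwoo.......o........ooowwwww...................
242 .................wwwwooo.....oo......ooowwwwww...................
243 ..................wwwwoooooo.oooo...ooowwwww.....................
244 ...................wwwwooooo....o.ooowwwwww......................
```

Run:
```python
from fit import *
for p in(50,60,66,72): print(p,pcorn(p,0,0))
```

```text
50 {'topF': [310.2, 215.7], 'topR': [313.7, 218.9], 'topFp': [299.4, 222.6], 'topRp': [303.0, 225.9], 'shF': [289.4, 235.6], 'baseFp': [293.5, 233.0]}
60 {'topF': [308.7, 218.3], 'topR': [312.1, 221.5], 'topFp': [297.9, 225.2], 'topRp': [301.4, 228.6], 'shF': [288.0, 238.2], 'baseFp': [292.0, 235.5]}
66 {'topF': [307.8, 219.9], 'topR': [311.2, 223.1], 'topFp': [297.0, 226.8], 'topRp': [300.5, 230.1], 'shF': [287.1, 239.7], 'baseFp': [291.1, 237.0]}
72 {'topF': [306.9, 221.4], 'topR': [310.3, 224.6], 'topFp': [296.1, 228.4], 'topRp': [299.6, 231.7], 'shF': [286.3, 241.1], 'baseFp': [290.3, 238.5]}
```

The pixels match the fully home prediction: the top of the tab is at (306,222), against (307,221) predicted. Next I'll back off and go over behind the lid.

move_arm(targets="-0.5 0 0 0;-0.6 0 0.3 0;0 0 0.8 0;0 0 1 0;0 0 1 0;0 0 1 0;0 0 1 0;0 0 1 0;0 0 1 0;0 0 0.4 0")

```text
time_s: 13.23
tcp_pos: [0.5482, 0.0578, 0.3767]
ee_rot: [[-1.0, -0.003, 0.007], [-0.003, 1.0, 0.001], [-0.007, 0.001, -1.0]]
wrist_force: [0.4, -0.6, 0.7]
gripper_width: 0.007
gripper_force: 0.0
```

move_arm(targets="0.5 0 0 0;0.8 0 0 0;0.9 0 0 0;0.9 0 0 0;0.9 0 0 0;0.6 0 0 0;0.2 0 0 0;0 0 0 0;0 0 0 0")

```text
time_s: 13.98
tcp_pos: [0.6668, 0.0579, 0.3719]
ee_rot: [[-1.0, -0.003, -0.001], [-0.003, 1.0, -0.0], [0.001, -0.0, -1.0]]
wrist_force: [0.1, 0.6, 0.1]
gripper_width: 0.006
gripper_force: 0.0
```

Run:
```python
from fit import *
s=st(); t=s['tcp_pos']
H=np.array([.622+.0387,.197])
z0=t[2]-.065
for th in(1.73,1.5,1.25,1.0,.75,.5,.25,.1,0):
    b=th-t28; C=H+.115*np.array([-np.cos(b),np.sin(b)])+.005*np.array([np.sin(b),np.cos(b)])
    off=.0095*np.clip(b*4,-1,1); T=C+[off,0]; print(th,T.round(4))
```

```text
t 13.98 tcp [0.6668 0.0579 0.3719] yang 90.16 F [0.1 0.6 0.1] M [-0.02 -0.03  0.02] g 0.006443351072730897 0.0 j [  19.   24.   24.   -0.  -90. -109.]
1.73 [0.6377 0.3074]
1.5 [0.6134 0.2971]
1.25 [0.5904 0.28  ]
1.0 [0.5724 0.2576]
0.75 [0.5604 0.2315]
0.5 [0.5462 0.2033]
0.25 [0.5387 0.1747]
0.1 [0.5429 0.158 ]
0 [0.5473 0.1474]
```

move_arm(targets="0 0 -0.6 0;0 0 -0.8 0;0 0 -0.8 0;0 0 -0.4 0;-0.4 0 0 0;-0.4 0 0 0;-0.36 0 0 0;-0.48 0 -0.2 0;-0.49 0 -0.21 0;0 0 0 0")

```text
time_s: 14.82
tcp_pos: [0.6119, 0.0579, 0.2983]
ee_rot: [[-1.0, -0.003, 0.0], [-0.003, 1.0, 0.001], [-0.0, 0.001, -1.0]]
wrist_force: [-0.4, -0.8, -0.0]
gripper_width: 0.004
gripper_force: 0.0
```

move_arm(targets="-0.46 0 -0.34 0;-0.46 0 -0.34 0;-0.36 0 -0.45 0;-0.36 0 -0.45 0;-0.24 0 -0.52 0;-0.24 0 -0.52 0;-0.28 0 -0.56 0;-0.29 0 -0.57 0;0 0 0 0")

```text
time_s: 15.57
tcp_pos: [0.5447, 0.0576, 0.2018]
ee_rot: [[-1.0, -0.003, -0.004], [-0.003, 1.0, -0.001], [0.004, -0.001, -1.0]]
wrist_force: [-0.2, 0.7, -0.3]
gripper_width: 0.004
gripper_force: 0.0
```

Run:
```python
from fit import *
s=st(); b=snap('side','s9')['image']; a=snap('top','t9')['image']
cv2.imwrite('pics/v5.png',np.hstack([cv2.resize(b[140:290,230:380],(400,400),interpolation=3),cv2.resize(a[130:280,230:380],(400,400),interpolation=3)]))
```

```text
t 15.57 tcp [0.5447 0.0576 0.2018] yang 90.15 F [-0.2  0.7 -0.3] M [0.04 0.1  0.03] g 0.003958720667471253 0.0 j [  23.   16.  -12.   -0.  -63. -113.]
```

Run:
```python
from fit import *
for f in('side0','s8','s9'):
    b=cv2.imread(f'pics/{f}.png'); print(f,b[160,296],b[157,303],b[190,276],b[183,279])
for f in('top0','t9'):
    b=cv2.imread(f'pics/{f}.png'); print(f,b[187,288],b[187,350],b[187,300])
```

```text
side0 [43 39 42] [43 43 41] [85 74 68] [65 60 55]
s8 [35 37 32] [37 38 35] [45 43 43] [66 62 53]
s9 [117 122 127] [115 121 124] [131  89 103] [154 128  99]
top0 [114 102  86] [90 79 72] [75 68 60]
t9 [76 86 92] [45 56 67] [41 49 62]
```

The lid has left its open position and is moving with the finger. I'll keep closing it.

move_arm(targets="-0.1 0 -0.4 0;-0.1 0 -0.4 0;-0.1 0 -0.34 0;0.08 0 -0.33 0;0.09 0 -0.34 0;0.09 0 -0.2 0;0.09 0 -0.15 0;0 0 0 0;0 0 0 0")

```text
time_s: 16.42
tcp_pos: [0.5483, 0.0578, 0.1492]
ee_rot: [[-1.0, -0.003, -0.001], [-0.003, 1.0, -0.0], [0.001, -0.0, -1.0]]
wrist_force: [0.4, -0.1, 0.4]
gripper_width: 0.003
gripper_force: 0.0
```

Run:
```python
from fit import *
s=st()
```

```text
t 16.42 tcp [0.5483 0.0578 0.1492] yang 90.15 F [ 0.4 -0.1  0.4] M [-0.01 -0.05  0.01] g 0.0028965217931509906 0.0 j [  23.   19.  -16.    0.  -55. -113.]
```

Almost closed, with no contact force against the rim yet, so I'll press down in small steps.

move_arm(targets="0 0 -0.06 0;0 0 -0.06 0;0 0 -0.06 0;0 0 0 0;0 0 0 0")

```text
time_s: 16.83
tcp_pos: [0.5488, 0.0579, 0.1469]
ee_rot: [[-1.0, -0.004, 0.002], [-0.004, 1.0, 0.0], [-0.002, 0.0, -1.0]]
wrist_force: [-2.1, -0.4, 6.7]
gripper_width: 0.002
gripper_force: 3.5
```

move_arm(targets="0 0 -0.06 0;0 0 -0.06 0;0 0 0 0;0 0 0 0")

```text
time_s: 17.17
tcp_pos: [0.5491, 0.0579, 0.1464]
ee_rot: [[-1.0, -0.004, 0.004], [-0.004, 1.0, -0.0], [-0.004, -0.0, -1.0]]
wrist_force: [-6.5, 0.6, 17.6]
gripper_width: 0.006
gripper_force: 9.2
```

move_arm(targets="0 0 0.2 0;0 0 0.5 0;-0.4 0 0.9 0;-0.8 0 1 0;-0.8 0 1 0;-0.8 -0.8 1 0;-0.8 -0.8 0.5 0;-0.6 -0.9 0 0;0 -0.9 0 0;0 0 0 0")

```text
time_s: 18.0
tcp_pos: [0.4419, -0.0293, 0.2704]
ee_rot: [[-1.0, -0.0, 0.002], [-0.0, 1.0, 0.0], [-0.002, 0.0, -1.0]]
wrist_force: [0.4, 0.1, -1.2]
gripper_width: 0.008
gripper_force: 0.0
```

Run:
```python
from fit import *
s=st(); b=snap('side','s10')['image']; a=snap('top','t10')['image']
cv2.imwrite('pics/v6.png',np.hstack([cv2.resize(b[140:310,220:420],(480,408),interpolation=3),cv2.resize(a[130:280,220:335],(313,408),interpolation=3)]))
```

```text
t 18.0 tcp [ 0.4419 -0.0293  0.2704] yang 90.02 F [ 0.4  0.1 -1.2] M [ 0.   -0.05 -0.01] g 0.008338341288912907 0.0 j [  17.    2.  -19.    0.  -69. -107.]
```

View pics/v6.png

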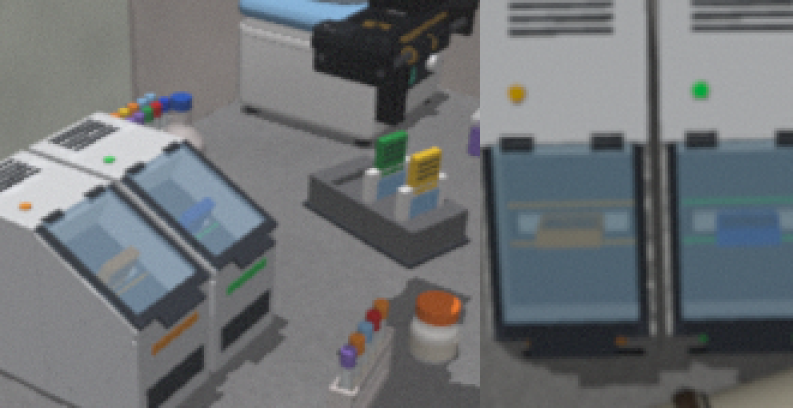

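Both lids look equally closed, and the blue cassette sits in its slot just as the orange one does in the running analyser. The yellow and green cassettes still stand in their places, and the arm is clear of everything.

```bash
python3 -c "
from station import *
print(finish_job())"
```

```text
the job is handed in; nothing more can be done
None
```

The blue cassette is home in the free bay as far as the camera pictures show, with the lid closed gently over it at about 17 s; I handed the job in, but no pass or fail came back.

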